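# Wedge the rocking worktop shelf

### The arm

A 6-joint arm with a two-finger parallel gripper is mounted at the origin on a cart in front of the work surface, level with it; the furniture and walls round the work are solid. World frame = base frame: x ahead of the robot, y to its left, z up, the work surface at z = 0. Lengths are in mm, angles in degrees, forces in N, time in s.
With the tool pointing down it reaches from about 300 to 850 mm from the base axis. Payload 4.2 kg.
Tool frame: the origin (TCP) lies at the very end of the fingers, on their centre line; the grasp point (between the pads) lies 19 mm behind it (env.grip_depth is the distance from the TCP to the grasp point, in mm); y points along the fingers, z is the direction in which the jaws open and shut, and the axes are right-handed (so a half turn about y gives the same grasp; the last joint's range is limited). The gripper opens to 91 mm and grips with 3 to 60 N. Pads are 32 mm wide; open, the fingers measure 118 mm over their backs; the gripper's body (76 mm by 178 mm) begins 60 mm behind the grasp point.
Start: joints at [-64.63, 18.312, 89.639, -0, 72.044, -1.146], TCP at [256.717, -514.528, 213.976] pointing down, gripper open.
Joint ranges: [-177.97, 177.97], [-48.28, 115.42], [12.27, 149.76], [-77.06, 257.06], [2.81, 150.46], [-146.56, 146.56]. Speed limits (degrees/s): [147.25, 147.25, 180, 180, 180, 180].

### API

Orientations are given as [roll, pitch, yaw] about the fixed x, y, z axes, in that order (R = Rz(yaw) Ry(pitch) Rx(roll)).
In Python, from workcell import state, imaging, job, env gives the robot as it stands.
- The arm moves only by the shell command python3 -m pendant 'ROWS' [FORCE]. ROWS is JSON, a list of rows, each an object with "delta_pos": the shift along the tool's x, y, z in cm, a list of three; "twist": the turn, a rotation vector about the tool's x, y, z in degrees, a list of three; "grip": the opening in per cent of the stroke, from 0 (shut) to 100 (fully open). In form: [{"delta_pos": [tx, ty, tz], "twist": [wx, wy, wz], "grip": grip}, ...]. A call has exactly 5 rows; each row is the pose to reach, as a shift and turn from the pose commanded when the call began, along the tool's axes at that moment; what a row does not reach only later rows make up. A row lasts 1/10 s, in which the tool goes at most 50 mm and 8.59 degrees, less where a joint would pass 70% of its speed; a pose out of reach is approached as far as the arm can. A call with a gripper value outside its range is refused whole. The fingers move at their own pace and stop on an object; FORCE is the grip in N (left out, the last holds). Time passes only in rows, so rows that repeat a pose let the fingers close, or fill a call up. It gives the time, the measured TCP pose, the force and the opening at its end, in the units of the state.
- state(): the state, without advancing time (a new reading comes with each control period).
- imaging.grab_frame(name): name is "scene" or "side" or "wrist"; returns (picture, depth): 400x640x3 uint8, red, green, blue; 400x640 float32, mm along the optical axis (not along the pixel's ray), 0 where there is no reading.
- imaging.camera_info(name): a dict with "fx", "fy", "cx", "cy" (pixels), "R" (3x3) and "t" (3): a world point X has camera coordinates R X + t. Camera axes: x right, y down, z forward; pixel columns grow to the right and rows downward; lengths in mm; the calibration is good to about 2 mm. A picture is of the moment at which its call begins: read the wrist's pose just before it. camera_info takes no time and is no camera call; for the wrist camera it gives the pose at the moment of the call.
- job.job_done(): hands the job in, once; it reports no verdict.
The state is a dict: "time_s": time; "qpos": joint angles; "qvel": joint speeds; "effort": joint torques, N m; "ee_pos": TCP position; "ee_rot": TCP orientation; "force": force on the tool from outside, world axes, zero at the start; "torque": the same for the moment, N m; "gripper_width": finger opening in mm.
Only numpy, scipy, OpenCV 4.12 (cv2) and the standard library are available. Lean on these libraries where they do the work, as an engineer would, in place of code of your own. Each camera call takes 0.05 s, during which the arm holds its last target.

### The job

The low wooden shelf on the worktop has lost the foot under one front corner and rocks. Take the one thing that stands in front of that corner out of the way, then slide the wooden wedge along the worktop and push it, thin end first and square to the shelf's front, under the bare corner until it jams tight and bears the shelf. Do not shift or tip the shelf or upset what stands on it, leave the mug, tin and egg timer on the worktop where they are, and let the pepper mill, salt shaker and spice jar all end standing upright on the worktop.

Things in the scene. Friction and masses are not known exactly. Their poses are not given: they have to be found in the camera images.
- rack: Low two-level wooden shelf, loose, 5.5 kg, 170 (x) by 240 (y) by 134 mm high. Origin: centre of its footprint on the worktop; front is -x, z up. Base board 18 mm thick, underside at 16 mm, front edge x = -85; upper board only over x = -21 to 85. Rubber feet 28 mm across at (-68,-103), (68,-103), (68,103); the one at (-68,103) is missing. About 11 N upward there begins to lift it
- bare_corner (a point): Lower front edge of the shelf's base board near the missing foot, (-85, 75, 16) mm in the shelf's frame; of the two front corners it is the one nearer the robot. The wedge's centre line passes under here (within 40 mm sideways), running along the shelf's +x to within 15 degrees
- wedge: Plain light wooden wedge lying flat, 0.16 kg, 140 (x) by 96 mm (y): too wide to grip, so it is slid, e.g. by two spread fingertips on its thick end. Origin: centre of its underside. Thin end (5 mm) at x = +70, thick upright end face (25 mm high) at x = -70; even slope. It begins to bear when the thin end is 77 mm behind the shelf's front edge, jams at a push of 8 to 20 N and holds by friction
- wedge_tip (a point): Middle of the wedge's thin end, on its underside: (70, 0, 0) mm in the wedge's frame
- wedge_butt (a point): Middle of the wedge's thick end face: (-70, 0, 12.5) mm in the wedge's frame
- pepper_mill: Wooden pepper mill, round, 58 mm across at the widest, 170 mm high; its round head, 123 to 159 mm up, is 48 mm across. Origin: centre of its underside, z up. Either it, the salt shaker or the spice jar stands 70 to 110 mm in front of the bare corner (the starts swap them); the other two stand by the back of the worktop
- salt_shaker: Grey salt shaker, round, 44 mm across, 90 mm high. Origin: centre of its underside, z up. May be the one in the way
- spice_b: Glass spice jar with dark cap that stands on the worktop, round, 41 mm across, 105 mm high. Origin: centre of its underside, z up. May be the one in the way
- mug_blue: Pale mug standing on the shelf's upper board, 82 mm across, 94 mm high. Origin: centre of its underside, z up. Must stay there
- spice_a: Spice jar standing on the shelf's upper board, 41 mm across, 105 mm high. Origin: centre of its underside, z up. Must stay there
- mug_cream: Cream mug on the worktop, 82 mm across, 115 mm with its handle, 94 mm high. Origin: centre of its underside. Leave alone
- tin_half: Food tin, 75 mm across, 58 mm high. Origin: centre of its underside. Leave alone
- egg_timer: Round egg timer, 62 mm across, 54 mm high. Origin: centre of its underside. Leave alone

How it is judged (in metres and radians):
At the end, for the whole second after the job is handed in: Wedge flat under the bare corner, tip 55-135 mm behind the front edge, centre line within 40 mm of the corner point and 0.30 rad of square, bearing over 2.5 N; shelf level to 0.05 rad, moved under 30 mm, its ware upright on it; mill, shaker and jar upright on the worktop; all at rest (contact force between wedge and rack above 2.5 N and x of wedge_tip in the frame of rack between -0.03 and 0.05 m and y of bare_corner in the frame of wedge between -0.04 and 0.04 m and angle between the x axis of wedge and the x axis of rack, either way round below 0.3 rad and angle between wedge's own z axis and vertical below 0.06 rad and angle between rack's own z axis and vertical below 0.05 rad and distance of rack from where it was at the start of the episode below 0.03 m and linear speed of each of wedge, rack, pepper_mill, salt_shaker, spice_b below 0.02 m/s and z of each of mug_blue, spice_a in the frame of rack above 0.12 m and angle between each of mug_blue, spice_a, pepper_mill, salt_shaker, spice_b's own z axis and vertical below 0.15 rad and height (world z) of pepper_mill between -0.012 and 0.012 m and height (world z) of salt_shaker between -0.012 and 0.012 m and height (world z) of spice_b between -0.012 and 0.012 m); the robot touches nothing.
It fails at once if the shelf is tipped or shoved away (angle between rack's own z axis and vertical above 0.09 rad or distance of rack from where it was at the start of the episode above 0.045 m).
It fails at once if the ware on the shelf is upset (angle between any of mug_blue, spice_a's own z axis and vertical above 0.4 rad).
It fails at once if the pepper mill, salt shaker or worktop spice jar is knocked over (angle between any of pepper_mill, salt_shaker, spice_b's own z axis and vertical above 0.8 rad).
It fails at once if the cream mug, tin or egg timer is disturbed (distance of any of mug_cream, tin_half, egg_timer from where it was at the start of the episode above 0.03 m).
It also fails if it takes over 72 s, if anything falls off the work surface, if the arm or the gripper's body presses on something with over 40 N, if the wrist force passes 120 N, or if a joint passes its speed limit or range.

## Working session

There is one attempt and no reset: what is moved stays moved. The work goes in short steps, Python scripts to look and compute and a shell command to move; the robot and the scene stay as the last step left them, time stands still between calls to the robot, and variables do not carry over. Pictures are saved under pics/ and viewed, and the job is handed in when it is done.

```bash
mkdir -p pics; ls
python3 - <<'E'
from workcell import state, imaging, env
import cv2
s=state();print({k:s[k] for k in('time_s','ee_pos','ee_rot','force','gripper_width')})
for n in("scene","side","wrist"):
    p,d=imaging.grab_frame(n);cv2.imwrite(f'pics/a_{n}.png',p[:,:,::-1])
    import numpy as np; np.save(f'pics/a_{n}.npy',d)
    c=imaging.camera_info(n);print(n,c['fx'],c['cx'],c['cy'],(-c['R'].T@c['t']).round(0),c['R'].round(2).tolist())
E
```

```text
pics
{'time_s': 0.0, 'ee_pos': array([ 256.48376748, -514.04216396,  213.12040201]), 'ee_rot': array([-9.01030892e+01,  1.99834045e-03, -1.53483284e+02]), 'force': array([0.22699441, 1.7065504 , 0.59592687]), 'gripper_width': 91.09981824362242}
scene 513.1166896525052 315.88901785072204 197.1407540140696 [  298. -1290.  1173.] [[0.98, -0.18, 0.01], [-0.11, -0.63, -0.77], [0.15, 0.76, -0.64]]
side 508.1471022253882 320.9479594865312 207.35236884409773 [  660. -1194.   925.] [[1.0, 0.09, 0.0], [0.05, -0.57, -0.82], [-0.07, 0.82, -0.57]]
wrist 293.06553911642004 317.3111678161586 200.55418962359317 [ 323. -481.  384.] [[0.45, -0.89, -0.0], [-0.86, -0.43, 0.27], [-0.24, -0.12, -0.96]]
```

View pics/a_scene.png

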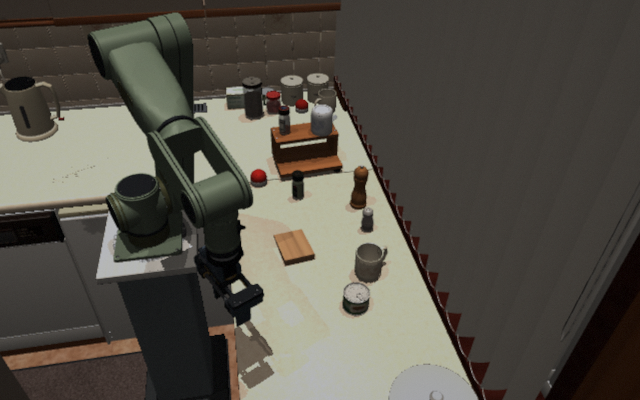

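View pics/a_side.png

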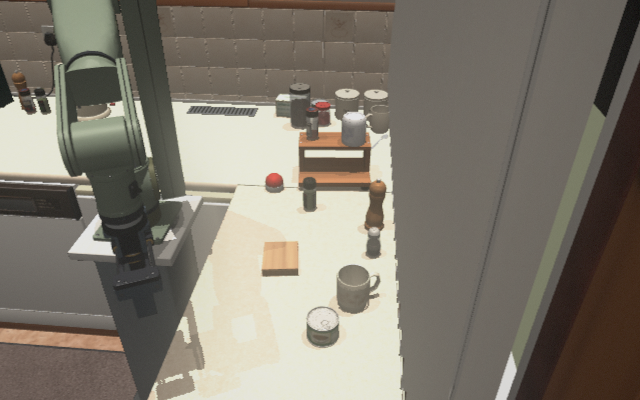

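View pics/a_wrist.png

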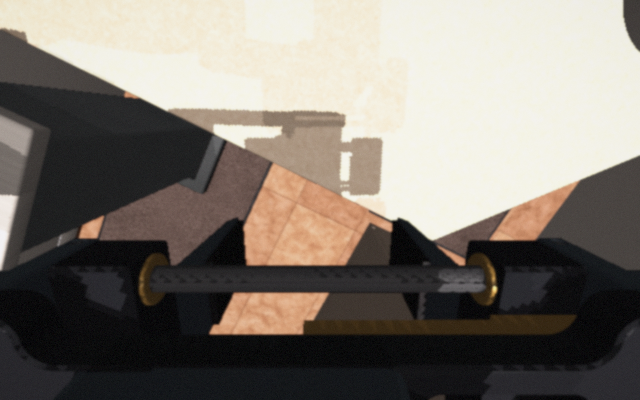

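The spice jar (scene 298,185; side 310,195) stands before the shelf's left (near-robot) corner; the wedge is at (294,246) in the scene and (281,258) in the side view. The mill, salt shaker, mug and tin are along the right, and a red round thing at (258,177), probably the egg timer, is left of the jar. Now I'll measure them.

```bash
cat > h.py <<'E'
import numpy as np,cv2
from workcell import imaging
def cloud(n,d,c=None):
    c=c or imaging.camera_info(n); v,u=np.mgrid[0:400,0:640]
    P=np.stack([(u-c['cx'])/c['fx']*d,(v-c['cy'])/c['fy']*d,d],-1)
    return (P-c['t'])@c['R']
E
python3 - <<'E'
from h import *
for n in('scene','side'):
    p=cv2.imread(f'pics/a_{n}.png');d=np.load(f'pics/a_{n}.npy');W=cloud(n,d)
    x,y,z=W[...,0],W[...,1],W[...,2]
    m=(d>0)&(z>3.5)&(z<260)&(x>300)&(x<900)&(y>-560)&(y<400)
    k,l,s,_=cv2.connectedComponentsWithStats(m.astype(np.uint8))
    print(n,'table z',np.median(z[(d>0)&(abs(z)<15)&(x>350)&(x<800)&(y>-400)&(y<300)]))
    for i in range(1,k):
        if s[i,4]>60:
            q=W[l==i];print(s[i].tolist(),q.min(0).round(),q.max(0).round(),np.median(q,0).round())
    # top-ish points
    p2=p.copy();p2[m]=(0.5*p2[m]+[0,0,127]).astype(np.uint8)
    cv2.imwrite(f'pics/m_{n}.png',cv2.resize(p2[60:360,180:480],None,fx=2,fy=2))
E
```

```text
scene table z -0.008787709528690273
[348, 92, 105, 221, 3765] [ 742. -560.    4.] [820. 399. 260.] [ 759. -273.  206.]
[270, 105, 73, 96, 3941] [443.  91.   4.] [711. 400. 243.] [560. 301.  72.]
[350, 165, 22, 45, 587] [680.   7.   4.] [799. 260. 170.] [705.  25.  78.]
[250, 169, 19, 19, 255] [347. 188.   4.] [416. 303.  60.] [376. 205.  35.]
[361, 208, 14, 25, 266] [ 685. -114.    4.] [747. -11.  91.] [ 702. -101.   50.]
[273, 226, 41, 40, 968] [ 396. -217.    4.] [509. -43.  30.] [ 454. -149.   15.]
[353, 240, 36, 43, 1007] [ 616. -327.    4.] [ 754. -145.   98.] [ 658. -292.   60.]
[342, 282, 28, 34, 766] [ 555. -434.    4.] [ 646. -311.   61.] [ 589. -407.   53.]
side table z 0.3199445184136065
[388, 104, 17, 238, 894] [ 744. -560.    4.] [771. 391. 260.] [ 748. -338.  226.]
[298, 107, 91, 151, 5729] [ 442. -113.    4.] [759. 399. 243.] [605. 290.  75.]
[265, 173, 19, 21, 302] [350. 185.   4.] [408. 298.  59.] [381. 204.  35.]
[261, 241, 39, 35, 1170] [ 398. -210.    4.] [510. -57.  29.] [ 457. -152.   16.]
[336, 262, 45, 50, 1528] [ 618. -325.    4.] [ 730. -133.   99.] [ 661. -299.   61.]
[306, 304, 33, 43, 1141] [ 556. -432.    4.] [ 631. -299.   62.] [ 595. -409.   53.]
```

View pics/m_side.png

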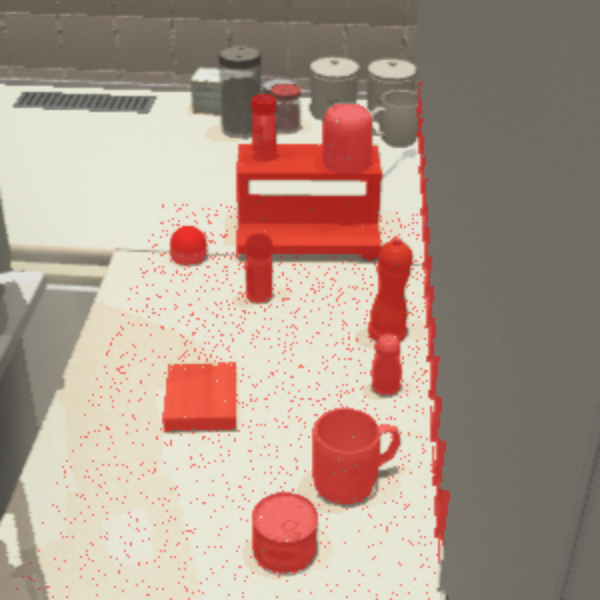

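Run:
```python
from h import *
for n in('scene','side'):
    d=np.load(f'pics/a_{n}.npy');W=cloud(n,d);x,y,z=W[...,0],W[...,1],W[...,2]; ok=d>0
    # jar
    m=ok&(x>420)&(x<560)&(y>40)&(y<170)&(z>20)&(z<115)
    k,l,s,_=cv2.connectedComponentsWithStats(m.astype(np.uint8));i=1+np.argmax(s[1:,4]);q=W[l==i]
    print(n,'jar',q.min(0).round(1),q.max(0).round(1),q.mean(0).round(1)); t=q[q[:,2]>100];print(' cap',t.mean(0).round(1),len(t))
    # wedge
    m=ok&(x>380)&(x<530)&(y>-240)&(y<-30)&(z>3.5)&(z<32)
    m=cv2.morphologyEx(m.astype(np.uint8),cv2.MORPH_OPEN,np.ones((3,3)));
    q=W[m>0]; r=cv2.minAreaRect(q[:,:2].astype(np.float32));print(' wedge rect',r,cv2.boxPoints(r).round().tolist())
    # slope plane fit
    up=q; 
    for _ in range(6):
        A=np.c_[up[:,:2],np.ones(len(up))];c=np.linalg.lstsq(A,up[:,2],rcond=None)[0]
        e=abs(q[:,2]-np.c_[q[:,:2],np.ones(len(q))]@c);up=q[e<2]
    print(' slope',c.round(3),len(up),len(q),'uphill dir',np.degrees(np.arctan2(c[1],c[0])))
    # rack base top
    m=ok&(abs(z-34)<3)&(x>430)&(x<720)&(y>140)&(y<330)
    k,l,s,_=cv2.connectedComponentsWithStats(m.astype(np.uint8));i=1+np.argmax(s[1:,4]);q=W[l==i];print(' base',q.min(0).round(),q.max(0).round())
    for a in range(450,700,30):
        b=q[(abs(q[:,0]-a)<15)]; print((a,round(b[:,1].min(),1),) if len(b) else a,end=' ')
    m=ok&(abs(z-134)<4)&(x>430)&(x<720)&(y>140)&(y<400)
    k,l,s,_=cv2.connectedComponentsWithStats(m.astype(np.uint8));i=1+np.argmax(s[1:,4]);q=W[l==i];print(' top',q.min(0).round(),q.max(0).round(),cv2.minAreaRect(q[:,:2].astype(np.float32)))
    # front face x extents
    m=ok&(z>18)&(z<32)&(x>430)&(x<720)&(y>150)&(y<300)
    k,l,s,_=cv2.connectedComponentsWithStats(m.astype(np.uint8));i=1+np.argmax(s[1:,4]);q=W[l==i]
    print(' front',q.min(0).round(),q.max(0).round(),np.polyfit(q[:,0],q[:,1],1))
```

```text
scene jar [486.6  90.9  20.6] [528.1 136.4 111.4] [504.9 104.9  71.1]
 cap [506.5 113.5 104.8] 66
 wedge rect ((455.1614685058594, -136.0399169921875), (101.58879852294922, 144.22076416015625), 6.6217122077941895) [[396.0, -70.0], [413.0, -214.0], [514.0, -202.0], [497.0, -59.0]]
 slope [ 0.014 -0.118 -6.884] 455 903 uphill dir -83.46097888148276
 base [451. 210.  31.] [692. 330.  37.]
(450, np.float64(220.4)) (480, np.float64(210.1)) (510, np.float64(215.1)) (540, np.float64(222.1)) (570, np.float64(220.1)) (600, np.float64(224.0)) (630, np.float64(220.3)) (660, np.float64(227.1)) (690, np.float64(232.4))  top [444. 273. 130.] [624. 399. 138.] ((531.4127807617188, 334.208251953125), (172.0582733154297, 116.68344116210938), 6.932890892028809)
 front [538. 215.  19.] [692. 300.  32.] [  0.2091845 113.4595259]
side jar [486.2  88.5  20.2] [527.8 139.6 112.2] [509.2 105.3  71.3]
 cap [508.  114.1 105.1] 90
 wedge rect ((452.7626647949219, -133.67140197753906), (98.15293884277344, 146.8372344970703), 7.565723419189453) [[394.0, -67.0], [414.0, -213.0], [511.0, -200.0], [492.0, -54.0]]
 slope [ 0.017 -0.131 -9.715] 751 1150 uphill dir -82.7940348048608
 base [455. 214.  31.] [694. 330.  37.]
(450, np.float64(214.5)) (480, np.float64(213.8)) (510, np.float64(219.1)) (540, np.float64(214.6)) (570, np.float64(223.0)) (600, np.float64(226.4)) (630, np.float64(223.3)) (660, np.float64(230.9)) (690, np.float64(231.0))  top [446. 277. 130.] [638. 397. 138.] ((541.9653930664062, 337.10357666015625), (186.40528869628906, 115.80345916748047), 4.187689781188965)
 front [520. 215.  18.] [698. 296.  32.] [1.14475593e-01 1.62500759e+02]
```

```bash
cat >> h.py <<'E'
from scipy.spatial.transform import Rotation as Ro
from workcell import state
def plan(p,jaw,pr=True):
    "jaw: world heading of tool z (jaw direction), deg; tool down"
    s=state();R=Ro.from_euler('xyz',s['ee_rot'],degrees=True)
    T=Ro.from_euler('xyz',[-90,0,jaw-90],degrees=True)
    d=R.inv().apply(np.array(p)-s['ee_pos'])/10
    w=(R.inv()*T).as_rotvec(degrees=True)
    print('t',round(s['time_s'],2),'at',s['ee_pos'].round(1),'jaw',round(s['ee_rot'][2]+90,1),'F',s['force'].round(1),'w',round(s['gripper_width'],1))
    print('delta',d.round(2),'twist',w.round(1))
E
python3 - <<'E'
from h import *
for n in('scene','side'):
    d=np.load(f'pics/a_{n}.npy');W=cloud(n,d);x,y,z=W[...,0],W[...,1],W[...,2]
    m=(d>0)&(abs(z)<6)&(y<-360)&(y>-420)&(x>200)&(x<800);print(n,x[m].min(),x[m].max())
plan([507,115,215],4)
E
```

```text
scene 246.86931425443723 799.7864876228678
side 248.3152031153508 776.8826891592536
t 0.15 at [ 256.5 -514.2  213.3] jaw -63.5 F [ 0.2 -0.  -0.1] w 90.7
delta [-50.5   -0.11 -45.12] twist [  0.1 -67.5  -0. ]
```

```bash
python3 -m pendant '[{"delta_pos":[-4,-0.2,-3.5],"twist":[0,-7,0],"grip":100},{"delta_pos":[-8,-0.2,-7],"twist":[0,-14,0],"grip":100},{"delta_pos":[-12,-0.2,-10.5],"twist":[0,-20,0],"grip":100},{"delta_pos":[-16,-0.2,-14],"twist":[0,-27,0],"grip":100},{"delta_pos":[-19,-0.2,-17],"twist":[0,-33,0],"grip":100}]' 10; python3 -c "
from h import *
plan([507,115,215],4)"
```

```text
time_s: 0.65
ee_pos: [349.5, -280.5, 215.8]
ee_rot: [-90.0, 0.0, -120.3]
force: [0.5, 0.5, -0.2]
gripper_width: 91.1
t 0.65 at [ 349.5 -280.5  215.8] jaw -30.3 F [ 0.5  0.5 -0.2] w 91.1
delta [-42.1    0.09  -6.33] twist [ -0.  -34.3  -0. ]
```

```bash
python3 -m pendant '[{"delta_pos":[-4.8,0,-0.7],"twist":[0,-7,0],"grip":100},{"delta_pos":[-9.6,0,-1.4],"twist":[0,-14,0],"grip":100},{"delta_pos":[-14.4,0,-2.1],"twist":[0,-21,0],"grip":100},{"delta_pos":[-19,0,-2.9],"twist":[0,-28,0],"grip":100},{"delta_pos":[-23,0,-3.5],"twist":[0,-34.3,0],"grip":100}]'; python3 -c "
from h import *
plan([507,115,215],4)"
```

```text
time_s: 1.15
ee_pos: [435.9, -64.1, 215.9]
ee_rot: [-90.0, 0.0, -85.9]
force: [0.4, -0.8, -0.3]
gripper_width: 90.9
t 1.15 at [435.9 -64.1 215.9] jaw 4.1 F [ 0.4 -0.8 -0.3] w 90.9
delta [-17.35   0.1    8.39] twist [-0.   0.1 -0. ]
```

```bash
python3 -m pendant '[{"delta_pos":[-4.2,0,2],"twist":[0,0,0],"grip":100},{"delta_pos":[-8.4,0,4],"twist":[0,0,0],"grip":100},{"delta_pos":[-12.6,0,6],"twist":[0,0,0],"grip":100},{"delta_pos":[-17.3,0.1,8.4],"twist":[0,0,0],"grip":100},{"delta_pos":[-17.3,0.1,8.4],"twist":[0,0,0],"grip":100}]'
python3 - <<'E'
from h import *
plan([507,115,50],4)
p,d=imaging.grab_frame('wrist');cv2.imwrite('pics/b_w.png',p[:,:,::-1]);W=cloud('wrist',d)
p2,_=imaging.grab_frame('side');cv2.imwrite('pics/b_s.png',p2[:,:,::-1])
x,y,z=W[...,0],W[...,1],W[...,2]
m=(d>0)&(z>96)&(z<112)&(abs(x-507)<45)&(abs(y-115)<45);q=W[m];print(len(q),q.min(0),q.max(0),q.mean(0)) if len(q) else 0
E
```

```text
time_s: 1.65
ee_pos: [509.6, 116.5, 214.3]
ee_rot: [-90.0, 0.1, -85.9]
force: [0.1, -1.0, 0.3]
gripper_width: 91.1
t 1.65 at [509.6 116.5 214.3] jaw 4.1 F [ 0.1 -1.   0.3] w 91.1
delta [ 0.16 16.43 -0.28] twist [-0.   0.1 -0.1]
1291 [486.37841149  96.82471632  96.4556863 ] [525.8745057  136.78922495 107.84050741] [506.16560493 117.98115335 104.8415616 ]
```

View pics/b_w.png

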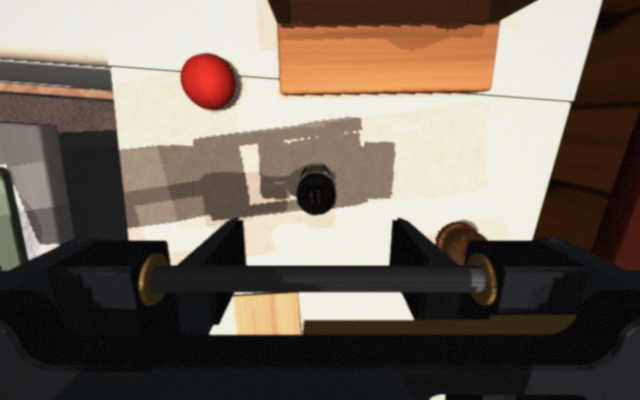

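View pics/b_s.png

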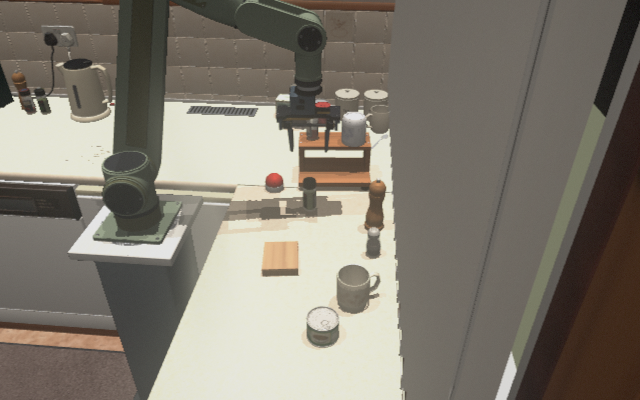

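The wrist view shows the jar's cap at (316,190), the shelf front edge at about row 93 (columns 280-492) and the egg timer at (208,80), clear of the jaws. The jar is at about (506,117), so I'll go down and grip.

```bash
python3 -m pendant '[{"delta_pos":[0,4,-0.3],"twist":[0,0,0],"grip":100},{"delta_pos":[0,8,-0.3],"twist":[0,0,0],"grip":100},{"delta_pos":[0,12,-0.3],"twist":[0,0,0],"grip":100},{"delta_pos":[0,16.2,-0.3],"twist":[0,0,0],"grip":100},{"delta_pos":[0,16.2,-0.3],"twist":[0,0,0],"grip":100}]' 12;python3 - <<'E'
from h import *
plan([506,117,50],4)
p,d=imaging.grab_frame('wrist');W=cloud('wrist',d);np.save('pics/c_w.npy',W)
x,y,z=W[...,0],W[...,1],W[...,2]
m=(d>0)&(abs(z-34)<5)&(y>190)&(y<290)&(x>430)&(x<720)
k,l,s,_=cv2.connectedComponentsWithStats(m.astype(np.uint8));i=1+np.argmax(s[1:,4]);q=W[l==i];print(q.min(0),q.max(0))
E=[]
for a in range(450,700,10):
    b=q[abs(q[:,0]-a)<5]
    if len(b): E.append((a,b[:,1].min()))
E=np.array(E);print(E.round().tolist());print(np.polyfit(*E.T,1))
E
```

```text
time_s: 2.25
ee_pos: [500.0, 109.1, 48.6]
ee_rot: [-90.7, -0.1, -86.3]
force: [-0.8, 0.4, 0.1]
gripper_width: 91.0
t 2.25 at [500.  109.1  48.6] jaw 3.7 F [-0.8  0.4  0.1] w 91.0
delta [-0.75 -0.15  0.65] twist [ 0.7 -0.3  0.1]
[459.1622444  217.79033832  29.00199499] [684.47730493 259.04282251  38.9994386 ]
[[460.0, 218.0], [470.0, 218.0], [480.0, 219.0], [490.0, 220.0], [500.0, 221.0], [510.0, 221.0], [520.0, 222.0], [530.0, 223.0], [540.0, 224.0], [550.0, 225.0], [560.0, 226.0], [570.0, 227.0], [580.0, 227.0], [590.0, 228.0], [600.0, 229.0], [610.0, 230.0], [620.0, 231.0], [630.0, 232.0], [640.0, 233.0], [650.0, 234.0], [660.0, 234.0], [670.0, 235.0], [680.0, 236.0]]
[8.60348166e-02 1.77578474e+02]
```

```bash
python3 -m pendant '[{"delta_pos":[0,0,0],"twist":[0,0,0],"grip":100},{"delta_pos":[0,0,0],"twist":[0,0,0],"grip":100},{"delta_pos":[0,0,0],"twist":[0,0,0],"grip":100},{"delta_pos":[0,0,0],"twist":[0,0,0],"grip":100},{"delta_pos":[0,0,0],"twist":[0,0,0],"grip":100}]' 12;python3 - <<'E'
from h import *
plan([506,117,50],4)
E
```

```text
time_s: 2.8
ee_pos: [505.3, 111.7, 53.6]
ee_rot: [-89.9, 0.0, -86.2]
force: [0.6, 0.0, 0.0]
gripper_width: 91.2
t 2.8 at [505.3 111.7  53.6] jaw 3.8 F [0.6 0.  0. ] w 91.2
delta [-0.52  0.36  0.1 ] twist [-0.1 -0.2 -0. ]
```

```bash
python3 -m pendant '[{"delta_pos":[-0.5,0.2,0.1],"twist":[0,0,0],"grip":100},{"delta_pos":[-0.5,0.2,0.1],"twist":[0,0,0],"grip":45},{"delta_pos":[-0.5,0.2,0.1],"twist":[0,0,0],"grip":35},{"delta_pos":[-0.5,0.2,0.1],"twist":[0,0,0],"grip":25},{"delta_pos":[-0.5,0.2,0.1],"twist":[0,0,0],"grip":25}]' 12;python3 -m pendant '[{"delta_pos":[0,0,0],"twist":[0,0,0],"grip":25},{"delta_pos":[0,0,0],"twist":[0,0,0],"grip":25},{"delta_pos":[0,0,0],"twist":[0,0,0],"grip":25},{"delta_pos":[0,0,0],"twist":[0,0,0],"grip":25},{"delta_pos":[0,0,0],"twist":[0,0,0],"grip":25}]' 12
```

```text
time_s: 3.3
ee_pos: [505.6, 116.7, 50.9]
ee_rot: [-90.0, -0.0, -86.2]
force: [0.4, 0.6, -0.2]
gripper_width: 61.8
time_s: 3.8
ee_pos: [505.9, 116.7, 51.1]
ee_rot: [-90.0, -0.0, -86.2]
force: [0.3, 0.1, 0.5]
gripper_width: 40.6
```

```bash
python3 -m pendant '[{"delta_pos":[0,-1.5,0],"twist":[0,0,0],"grip":25},{"delta_pos":[0,-3.5,0],"twist":[0,0,0],"grip":25},{"delta_pos":[0,-6,0],"twist":[0,0,0],"grip":25},{"delta_pos":[0,-8,0],"twist":[0,0,0],"grip":25},{"delta_pos":[0,-9,0],"twist":[0,0,0],"grip":25}]' 15; python3 -c "
from h import *
plan([460,-385,140],-40)"
```

```text
time_s: 4.3
ee_pos: [506.1, 116.8, 142.4]
ee_rot: [-89.9, 0.0, -86.2]
force: [0.6, -0.4, -1.9]
gripper_width: 40.6
t 4.3 at [506.1 116.8 142.4] jaw 3.8 F [ 0.6 -0.4 -1.9] w 40.6
delta [49.76  0.21 -7.94] twist [-0.1 43.8 -0.1]
```

```bash
python3 -m pendant '[{"delta_pos":[2,0,-0.3],"twist":[0,2,0],"grip":25},{"delta_pos":[5,0,-0.8],"twist":[0,5,0],"grip":25},{"delta_pos":[8.5,0,-1.4],"twist":[0,8,0],"grip":25},{"delta_pos":[12,0,-1.9],"twist":[0,11,0],"grip":25},{"delta_pos":[15.5,0,-2.5],"twist":[0,14,0],"grip":25}]' 15; python3 -c "
from h import *
plan([460,-385,140],-40)"
```

```text
time_s: 4.8
ee_pos: [490.2, -40.8, 140.2]
ee_rot: [-90.1, -0.0, -100.3]
force: [1.0, 0.1, -1.7]
gripper_width: 40.9
t 4.8 at [490.2 -40.8 140.2] jaw -10.3 F [ 1.   0.1 -1.7] w 40.9
delta [3.441e+01 2.000e-02 3.180e+00] twist [ 0.1 29.7  0. ]
```

```bash
python3 -m pendant '[{"delta_pos":[3.5,0,0.3],"twist":[0,3,0],"grip":25},{"delta_pos":[7,0,0.6],"twist":[0,6,0],"grip":25},{"delta_pos":[10.5,0,0.9],"twist":[0,9,0],"grip":25},{"delta_pos":[14,0,1.2],"twist":[0,12,0],"grip":25},{"delta_pos":[17.5,0,1.6],"twist":[0,15,0],"grip":25}]' 15; python3 -c "
from h import *
plan([460,-385,140],-40)"
```

```text
time_s: 5.3
ee_pos: [474.8, -215.8, 140.2]
ee_rot: [-90.1, 0.0, -115.3]
force: [0.2, -0.1, -0.2]
gripper_width: 40.5
t 5.3 at [ 474.8 -215.8  140.2] jaw -25.3 F [ 0.2 -0.1 -0.2] w 40.5
delta [1.593e+01 1.000e-02 5.900e+00] twist [ 0.1 14.7  0. ]
```

```bash
python3 -m pendant '[{"delta_pos":[3.5,0,1.3],"twist":[0,3,0],"grip":25},{"delta_pos":[7,0,2.6],"twist":[0,6,0],"grip":25},{"delta_pos":[10.5,0,3.9],"twist":[0,10,0],"grip":25},{"delta_pos":[14,0,5.2],"twist":[0,13,0],"grip":25},{"delta_pos":[15.9,0,5.9],"twist":[0,14.7,0],"grip":25}]' 15;python3 -m pendant '[{"delta_pos":[0,0,0],"twist":[0,0,0],"grip":25},{"delta_pos":[0,2,0],"twist":[0,0,0],"grip":25},{"delta_pos":[0,4,0],"twist":[0,0,0],"grip":25},{"delta_pos":[0,6,0],"twist":[0,0,0],"grip":25},{"delta_pos":[0,7,0],"twist":[0,0,0],"grip":25}]' 15; python3 -c "
from h import *
plan([460,-385,51.5],-40)"
```

```text
time_s: 5.8
ee_pos: [460.7, -386.0, 140.0]
ee_rot: [-90.1, -0.0, -130.1]
force: [-0.9, -0.2, -1.7]
gripper_width: 40.3
time_s: 6.3
ee_pos: [460.6, -381.2, 68.9]
ee_rot: [-90.3, 0.0, -129.8]
force: [0.1, 0.2, -1.5]
gripper_width: 40.5
t 6.3 at [ 460.6 -381.2   68.9] jaw -39.8 F [ 0.1  0.2 -1.5] w 40.5
delta [0.33 1.74 0.2 ] twist [ 0.3  0.2 -0. ]
```

Looking before setting down.

```bash
python3 -m pendant '[{"delta_pos":[0,0.6,0],"twist":[0,0,0],"grip":25},{"delta_pos":[0,1,0],"twist":[0,0,0],"grip":25},{"delta_pos":[0,1.4,0],"twist":[0,0,0],"grip":25},{"delta_pos":[0,1.7,0],"twist":[0,0,0],"grip":25},{"delta_pos":[0,1.7,0],"twist":[0,0,0],"grip":25}]' 15
python3 - <<'E'
from h import *
plan([460,-385,51.5],-40)
p,_=imaging.grab_frame('scene');cv2.imwrite('pics/d_s.png',cv2.resize(p[150:350,180:480,::-1],None,fx=2.5,fy=2.5))
E
```

```text
time_s: 6.8
ee_pos: [461.6, -383.7, 54.0]
ee_rot: [-90.0, -0.0, -129.9]
force: [-0.8, -0.3, -0.7]
gripper_width: 40.7
t 6.8 at [ 461.6 -383.7   54. ] jaw -39.9 F [-0.8 -0.3 -0.7] w 40.7
delta [ 0.2   0.25 -0.04] twist [-0.   0.1  0. ]
```

View pics/d_s.png

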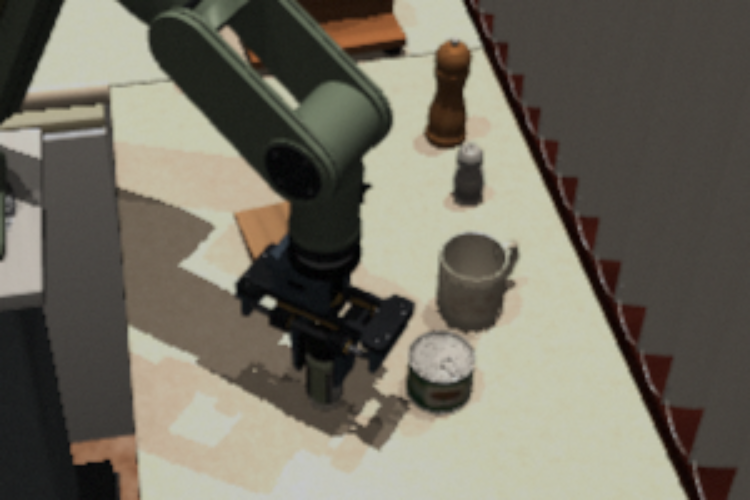

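The jar is held upright just above the worktop (about (320,380) in the crop), clear of the tin.

```bash
python3 -m pendant '[{"delta_pos":[0,0.1,0],"twist":[0,0,0],"grip":25},{"delta_pos":[0,0.2,0],"twist":[0,0,0],"grip":25},{"delta_pos":[0,0.2,0],"twist":[0,0,0],"grip":25},{"delta_pos":[0,0.2,0],"twist":[0,0,0],"grip":25},{"delta_pos":[0,0.2,0],"twist":[0,0,0],"grip":25}]' 15; python3 -c "
from h import *
plan([460,-385,51],-40)"
```

```text
time_s: 7.35
ee_pos: [461.6, -383.8, 52.0]
ee_rot: [-90.0, -0.0, -129.9]
force: [-0.2, -0.3, -1.3]
gripper_width: 40.2
t 7.35 at [ 461.6 -383.8   52. ] jaw -39.9 F [-0.2 -0.3 -1.3] w 40.2
delta [ 0.2   0.1  -0.04] twist [-0.   0.1  0. ]
```

```bash
python3 -m pendant '[{"delta_pos":[0,0.1,0],"twist":[0,0,0],"grip":25},{"delta_pos":[0,0.1,0],"twist":[0,0,0],"grip":25},{"delta_pos":[0,0.1,0],"twist":[0,0,0],"grip":60},{"delta_pos":[0,0.1,0],"twist":[0,0,0],"grip":75},{"delta_pos":[0,0.1,0],"twist":[0,0,0],"grip":80}]' ; python3 -m pendant '[{"delta_pos":[0,0,0],"twist":[0,0,0],"grip":80},{"delta_pos":[0,-3,0],"twist":[0,0,0],"grip":80},{"delta_pos":[0,-7,0],"twist":[0,0,0],"grip":80},{"delta_pos":[0,-11,0],"twist":[0,0,0],"grip":80},{"delta_pos":[0,-15,0],"twist":[0,0,0],"grip":80}]' ;python3 - <<'E'
from h import *
plan([455,-235,120],7)
p,_=imaging.grab_frame('scene');cv2.imwrite('pics/e_s.png',cv2.resize(p[150:350,180:480,::-1],None,fx=2.5,fy=2.5))
p,_=imaging.grab_frame('wrist');cv2.imwrite('pics/e_w.png',p[:,:,::-1])
E
```

```text
time_s: 7.85
ee_pos: [461.6, -383.8, 51.1]
ee_rot: [-90.0, -0.0, -129.9]
force: [0.3, -0.3, -0.1]
gripper_width: 61.7
time_s: 8.35
ee_pos: [461.4, -383.5, 202.5]
ee_rot: [-90.0, -0.0, -129.9]
force: [0.1, -0.2, -0.3]
gripper_width: 73.0
t 8.35 at [ 461.4 -383.5  202.5] jaw -39.9 F [ 0.1 -0.2 -0.3] w 73.0
delta [-10.99   8.25 -10.01] twist [  0.  -46.9  -0. ]
```

View pics/e_s.png

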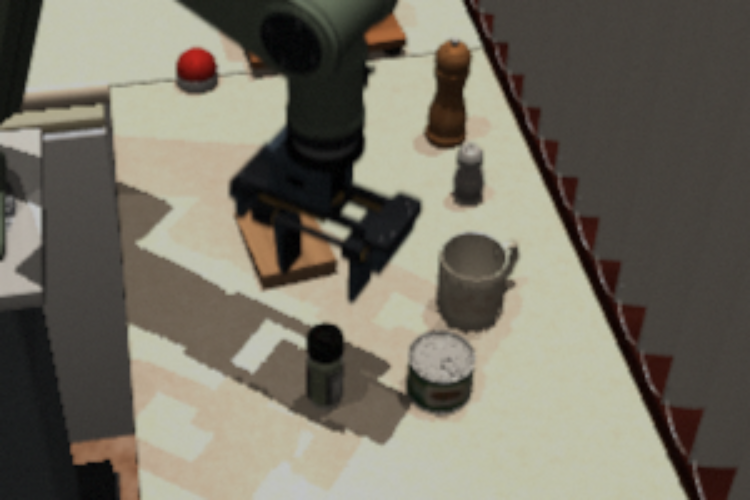

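View pics/e_w.png

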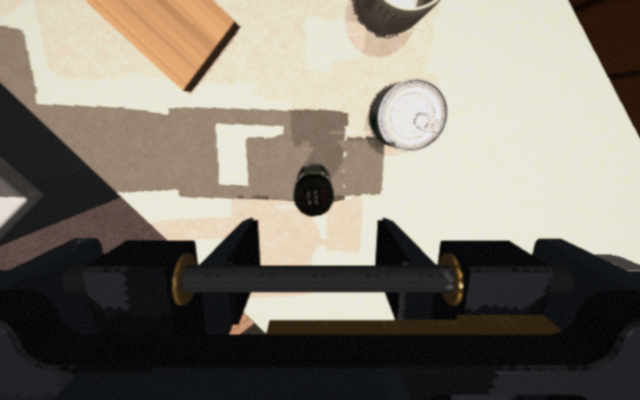

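```bash
python3 -m pendant '[{"delta_pos":[-2,0,-2],"twist":[0,-8,0],"grip":66},{"delta_pos":[-5,0,-4],"twist":[0,-16,0],"grip":66},{"delta_pos":[-8,0,-7],"twist":[0,-25,0],"grip":66},{"delta_pos":[-10,0.5,-9],"twist":[0,-33,0],"grip":66},{"delta_pos":[-10.5,1,-9.5],"twist":[0,-41,0],"grip":66}]';python3 -m pendant '[{"delta_pos":[0,0,0],"twist":[0,-6,0],"grip":66},{"delta_pos":[0,0,0],"twist":[0,-6,0],"grip":66},{"delta_pos":[0,0,0],"twist":[0,-6,0],"grip":66},{"delta_pos":[0,0,0],"twist":[0,-6,0],"grip":66},{"delta_pos":[0,0,0],"twist":[0,-6,0],"grip":66}]';python3 - <<'E'
from h import *
plan([467,-240,60],7)
p,d=imaging.grab_frame('wrist');cv2.imwrite('pics/f_w.png',p[:,:,::-1]);W=cloud('wrist',d)
x,y,z=W[...,0],W[...,1],W[...,2]
m=(d>0)&(x>370)&(x<540)&(y>-240)&(y<-30)&(z>3.5)&(z<32)
m=cv2.morphologyEx(m.astype(np.uint8),cv2.MORPH_OPEN,np.ones((3,3)))
q=W[m>0];r=cv2.minAreaRect(q[:,:2].astype(np.float32));print(r,cv2.boxPoints(r).round().tolist())
E
```

```text
time_s: 8.95
ee_pos: [454.9, -239.2, 190.3]
ee_rot: [-90.1, 0.1, -88.4]
force: [0.5, -0.9, -0.1]
gripper_width: 60.4
time_s: 9.45
ee_pos: [456.0, -242.5, 190.8]
ee_rot: [-90.0, -0.0, -83.0]
force: [0.7, 0.8, 0.2]
gripper_width: 60.1
t 9.45 at [ 456.  -242.5  190.8] jaw 7.0 F [0.7 0.8 0.2] w 60.1
delta [-0.11 13.08  1.12] twist [0. 0. 0.]
((453.8341064453125, -130.73757934570312), (96.15206909179688, 140.814453125), 7.671072483062744) [[397.0, -67.0], [416.0, -207.0], [511.0, -194.0], [492.0, -55.0]]
```

View pics/f_w.png

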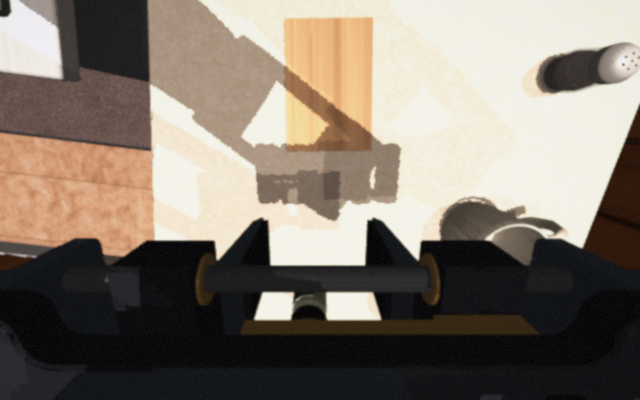

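```bash
python3 -m pendant '[{"delta_pos":[-0.5,4,1.2],"twist":[0,-0.7,0],"grip":66},{"delta_pos":[-0.5,8,1.2],"twist":[0,-0.7,0],"grip":66},{"delta_pos":[-0.5,12,1.2],"twist":[0,-0.7,0],"grip":66},{"delta_pos":[-0.5,15,1.2],"twist":[0,-0.7,0],"grip":66},{"delta_pos":[-0.5,16.5,1.2],"twist":[0,-0.7,0],"grip":66}]';python3 -m pendant '[{"delta_pos":[0,0.8,0],"twist":[0,0,0],"grip":66},{"delta_pos":[0,1.3,0],"twist":[0,0,0],"grip":66},{"delta_pos":[0,1.4,0],"twist":[0,0,0],"grip":66},{"delta_pos":[0,1.4,0],"twist":[0,0,0],"grip":66},{"delta_pos":[0,1.4,0],"twist":[0,0,0],"grip":66}]';python3 - <<'E'
from h import *
plan([465.5,-216.4,8],7.7)
E
```

```text
time_s: 10.0
ee_pos: [465.7, -235.1, 23.2]
ee_rot: [-90.2, 0.2, -82.2]
force: [0.2, 0.1, 0.1]
gripper_width: 60.0
time_s: 10.5
ee_pos: [467.9, -236.1, 12.8]
ee_rot: [-89.9, -0.1, -82.2]
force: [-0.2, -0.7, -0.6]
gripper_width: 60.1
t 10.5 at [ 467.9 -236.1   12.8] jaw 7.8 F [-0.2 -0.7 -0.6] w 60.1
delta [-1.98  0.48  0.03] twist [-0.1  0.1  0.1]
```

```bash
python3 -m pendant '[{"delta_pos":[-1,0.4,0],"twist":[0,0,0],"grip":66},{"delta_pos":[-2,0.4,0],"twist":[0,0,0],"grip":66},{"delta_pos":[-3,0.4,0],"twist":[0,0,0],"grip":66},{"delta_pos":[-4,0.4,0],"twist":[0,1,0],"grip":66},{"delta_pos":[-5,0.4,0],"twist":[0,2,0],"grip":66}]';python3 - <<'E'
from h import *
plan([480,-110,8],-5)
p,d=imaging.grab_frame('wrist');cv2.imwrite('pics/g_w.png',p[:,:,::-1]);W=cloud('wrist',d)
x,y,z=W[...,0],W[...,1],W[...,2]
m=(d>0)&(x>370)&(x<580)&(y>-250)&(y<100)&(z>3.5)&(z<22)
m=cv2.morphologyEx(m.astype(np.uint8),cv2.MORPH_OPEN,np.ones((3,3)))
q=W[m>0];r=cv2.minAreaRect(q[:,:2].astype(np.float32));print(r,cv2.boxPoints(r).round().tolist())
E
```

```text
time_s: 11.0
ee_pos: [460.2, -185.1, 8.0]
ee_rot: [-90.0, -0.0, -84.2]
force: [-0.7, -0.9, 0.3]
gripper_width: 60.4
t 11.0 at [ 460.2 -185.1    8. ] jaw 5.8 F [-0.7 -0.9  0.3] w 60.4
delta [-7.27 -0.    2.73] twist [ 0.  10.8  0. ]
((454.1492919921875, -123.33430480957031), (96.76909637451172, 147.7989959716797), 5.8169636726379395) [[399.0, -55.0], [414.0, -202.0], [510.0, -192.0], [495.0, -45.0]]
```

View pics/g_w.png

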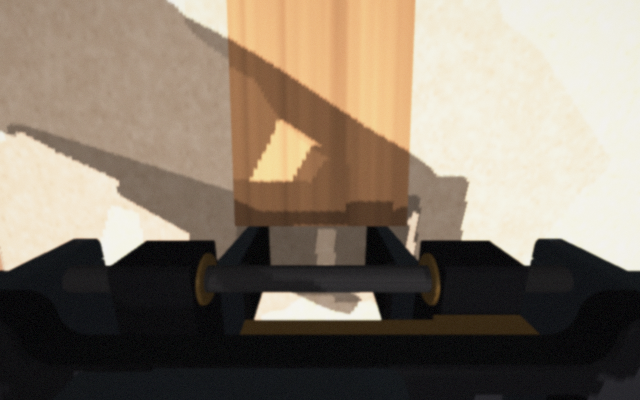

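```bash
cat >> h.py <<'E'
def ray(n,u,v,z):
    c=imaging.camera_info(n);r=c['R'].T@np.array([(u-c['cx'])/c['fx'],(v-c['cy'])/c['fy'],1]);o=-c['R'].T@c['t']
    return (o+r*(z-o[2])/r[2]).round(1)
E
python3 - <<'E'
from h import *
print(ray('wrist',236,226,25),ray('wrist',409,226,25))
E
```

```text
[ 411.5 -170.5   25. ] [ 507.6 -160.7   25. ]
```

```bash
python3 -m pendant '[{"delta_pos":[-1.4,0,0.02],"twist":[0,1.8,0],"grip":66},{"delta_pos":[-2.8,0,0.09],"twist":[0,3.6,0],"grip":66},{"delta_pos":[-4.2,0,0.2],"twist":[0,5.4,0],"grip":66},{"delta_pos":[-5.6,0,0.35],"twist":[0,7.2,0],"grip":66},{"delta_pos":[-7,0,0.55],"twist":[0,9,0],"grip":66}]';python3 - <<'E'
from h import *
plan([507.7,146.6,8],4.9)
p,d=imaging.grab_frame('wrist');cv2.imwrite('pics/h_w.png',p[:,:,::-1])
E
```

```text
time_s: 11.55
ee_pos: [458.6, -115.2, 8.1]
ee_rot: [-90.0, -0.0, -93.2]
force: [-0.5, -0.8, 0.0]
gripper_width: 60.2
t 11.55 at [ 458.6 -115.2    8.1] jaw -3.2 F [-0.5 -0.8  0. ] w 60.2
delta [-26.42  -0.     3.44] twist [ 0.  -8.1  0. ]
```

View pics/h_w.png

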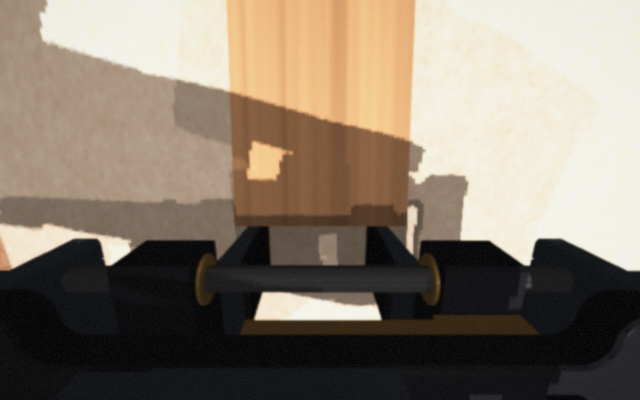

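```bash
python3 -m pendant '[{"delta_pos":[-1.4,0,0.08],"twist":[0,1.8,0],"grip":66},{"delta_pos":[-2.8,0,0.2],"twist":[0,3.4,0],"grip":66},{"delta_pos":[-4.2,0,0.4],"twist":[0,5,0],"grip":66},{"delta_pos":[-5.6,0,0.65],"twist":[0,6.5,0],"grip":66},{"delta_pos":[-7,0,0.95],"twist":[0,8,0],"grip":66}]';python3 - <<'E'
from h import *
plan([507.7,146.6,8],4.9)
p,d=imaging.grab_frame('wrist');cv2.imwrite('pics/i_w.png',p[:,:,::-1])
E
```

```text
time_s: 12.1
ee_pos: [471.9, -46.3, 8.0]
ee_rot: [-90.0, -0.0, -101.2]
force: [0.0, -1.0, 0.5]
gripper_width: 60.4
t 12.1 at [471.9 -46.3   8. ] jaw -11.2 F [ 0.  -1.   0.5] w 60.4
delta [-1.962e+01 -1.000e-02 -2.200e-01] twist [  0.  -16.1   0. ]
```

View pics/i_w.png

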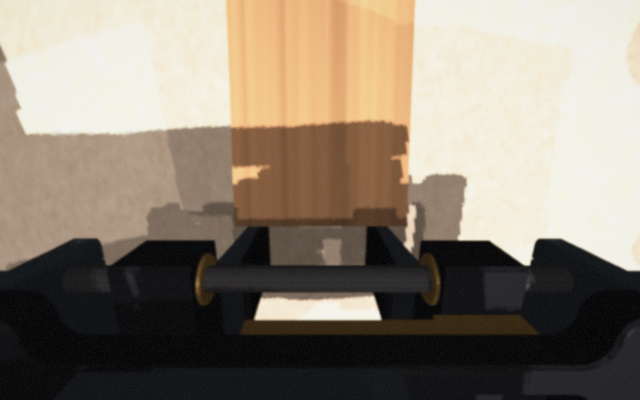

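```bash
python3 -m pendant '[{"delta_pos":[-1.4,0,0.1],"twist":[0,0,0],"grip":66},{"delta_pos":[-2.8,0,0.2],"twist":[0,0,0],"grip":66},{"delta_pos":[-4.2,0,0.3],"twist":[0,-0.7,0],"grip":66},{"delta_pos":[-5.6,0,0.4],"twist":[0,-2,0],"grip":66},{"delta_pos":[-7,0,0.5],"twist":[0,-4,0],"grip":66}]';python3 - <<'E'
from h import *
plan([507.7,146.6,8],4.9)
E
```

```text
time_s: 12.65
ee_pos: [491.1, 22.2, 8.0]
ee_rot: [-90.0, -0.0, -97.0]
force: [0.5, -1.8, 0.6]
gripper_width: 60.4
t 12.65 at [491.1  22.2   8. ] jaw -7.0 F [ 0.5 -1.8  0.6] w 60.4
delta [-12.55  -0.     0.13] twist [ -0.  -11.9   0. ]
```

```bash
python3 -m pendant '[{"delta_pos":[-1.4,0,0.05],"twist":[0,-2,0],"grip":66},{"delta_pos":[-2.8,0,0.05],"twist":[0,-4,0],"grip":66},{"delta_pos":[-4.2,0,0],"twist":[0,-6,0],"grip":66},{"delta_pos":[-5.6,0,-0.1],"twist":[0,-8,0],"grip":66},{"delta_pos":[-7,0,-0.2],"twist":[0,-9.5,0],"grip":66}]';python3 - <<'E'
from h import *
plan([507.7,146.6,8],4.9)
p,d=imaging.grab_frame('wrist');cv2.imwrite('pics/j_w.png',p[:,:,::-1])
p,d=imaging.grab_frame('side');cv2.imwrite('pics/j_s.png',cv2.resize(p[80:280,230:430,::-1],None,fx=3,fy=3))
E
```

```text
time_s: 13.15
ee_pos: [497.4, 91.9, 8.0]
ee_rot: [-90.0, -0.0, -87.5]
force: [0.0, -1.5, 1.3]
gripper_width: 60.1
t 13.15 at [497.4  91.9   8. ] jaw 2.5 F [ 0.  -1.5  1.3] w 60.1
delta [-5.42 -0.01  1.26] twist [ 0.  -2.4  0. ]
```

View pics/j_w.png

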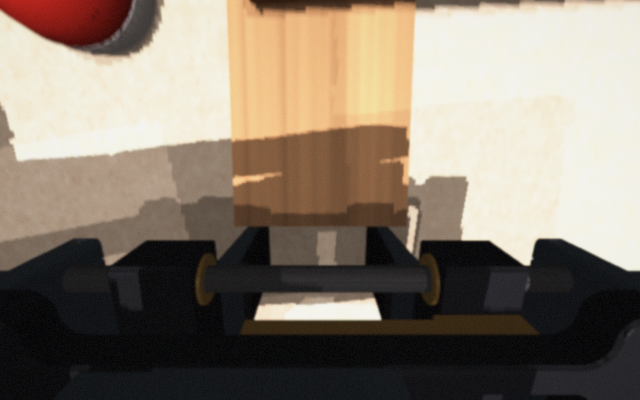

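View pics/j_s.png

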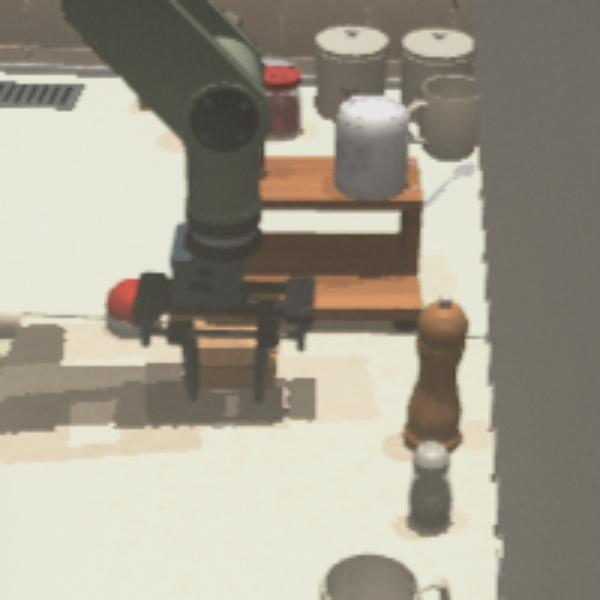

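```bash
python3 -m pendant '[{"delta_pos":[-0.8,0,0],"twist":[0,-0.5,0],"grip":66},{"delta_pos":[-1.6,0,0.05],"twist":[0,-1,0],"grip":66},{"delta_pos":[-2.4,0,0.1],"twist":[0,-1.5,0],"grip":66},{"delta_pos":[-3.2,0,0.1],"twist":[0,-2,0],"grip":66},{"delta_pos":[-3.8,0,0.1],"twist":[0,-2,0],"grip":66}]';python3 - <<'E'
from h import *
plan([507.7,146.6,8],4.9)
E
```

```text
time_s: 13.75
ee_pos: [496.9, 129.4, 7.9]
ee_rot: [-90.0, -0.0, -85.7]
force: [-0.3, -1.1, 0.3]
gripper_width: 60.7
t 13.75 at [496.9 129.4   7.9] jaw 4.3 F [-0.3 -1.1  0.3] w 60.7
delta [-1.63 -0.01  1.21] twist [ 0.  -0.6  0. ]
```

```bash
python3 -m pendant '[{"delta_pos":[-0.2,0,0],"twist":[0,0,0],"grip":66},{"delta_pos":[-0.4,0,0],"twist":[0,0,0],"grip":66},{"delta_pos":[-0.6,0,0],"twist":[0,0,0],"grip":66},{"delta_pos":[-0.8,0,0],"twist":[0,0,0],"grip":66},{"delta_pos":[-0.9,0,0],"twist":[0,0,0],"grip":66}]';python3 - <<'E'
from h import *
plan([507.7,146.6,8],4.9)
E
```

```text
time_s: 14.25
ee_pos: [496.2, 137.7, 7.9]
ee_rot: [-90.0, -0.0, -85.7]
force: [-0.1, 0.0, -1.0]
gripper_width: 60.0
t 14.25 at [496.2 137.7   7.9] jaw 4.3 F [-0.1  0.  -1. ] w 60.0
delta [-0.8  -0.01  1.21] twist [ 0.  -0.6  0. ]
```

```bash
python3 -m pendant '[{"delta_pos":[-0.1,0,0],"twist":[0,0,0],"grip":66},{"delta_pos":[-0.2,0,0],"twist":[0,0,0],"grip":66},{"delta_pos":[-0.3,0,0],"twist":[0,0,0],"grip":66},{"delta_pos":[-0.4,0,0],"twist":[0,0,0],"grip":66},{"delta_pos":[-0.4,0,0],"twist":[0,0,0],"grip":66}]';python3 - <<'E'
from h import *
plan([507.7,146.6,8],4.9)
p,d=imaging.grab_frame('wrist');cv2.imwrite('pics/k_w.png',p[:,:,::-1])
print(ray('wrist',236,226,25),ray('wrist',409,226,25))
E
```

```text
time_s: 14.75
ee_pos: [496.0, 140.1, 7.9]
ee_rot: [-90.0, -0.2, -85.6]
force: [1.5, -8.1, 0.0]
gripper_width: 60.0
t 14.75 at [496.  140.1   7.9] jaw 4.4 F [ 1.5 -8.1  0. ] w 60.0
delta [-0.56 -0.01  1.22] twist [ 0.  -0.5  0.2]
[448.5 154.6  25. ] [544.7 162.   25. ]
```

View pics/k_w.png

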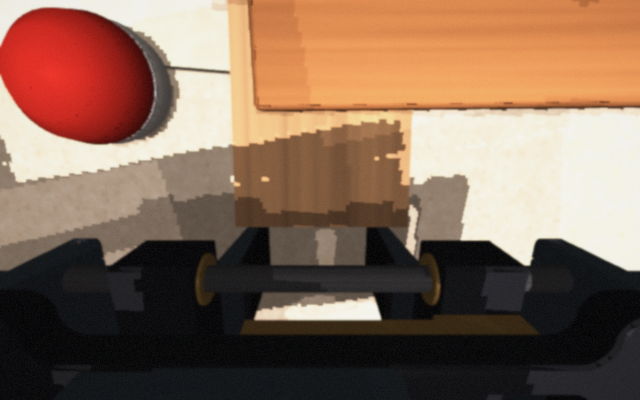

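```bash
python3 -m pendant '[{"delta_pos":[-0.1,0,0],"twist":[0,0,0],"grip":66},{"delta_pos":[-0.15,0,0],"twist":[0,0,0],"grip":66},{"delta_pos":[-0.2,0,0],"twist":[0,0,0],"grip":66},{"delta_pos":[-0.2,0,0],"twist":[0,0,0],"grip":66},{"delta_pos":[-0.2,0,0],"twist":[0,0,0],"grip":66}]';python3 - <<'E'
from h import *
plan([507.7,146.6,8],4.9)
print(ray('wrist',255,108,34),ray('wrist',636,107,34),'wedge left',ray('wrist',233,100,15),ray('wrist',236,226,25))
E
```

```text
time_s: 15.3
ee_pos: [496.0, 140.6, 7.9]
ee_rot: [-90.0, -0.3, -85.6]
force: [2.2, -14.6, 1.6]
gripper_width: 60.2
t 15.3 at [496.  140.6   7.9] jaw 4.4 F [  2.2 -14.6   1.6] w 60.2
delta [-0.51 -0.01  1.22] twist [ 0.  -0.5  0.3]
[459.6 218.6  34. ] [637.9 232.9  34. ] wedge left [444. 222.  15.] [448.4 155.   25. ]
```

```bash
python3 -m pendant '[{"delta_pos":[-0.05,0,0],"twist":[0,0,0],"grip":66},{"delta_pos":[-0.1,0,0],"twist":[0,0,0],"grip":66},{"delta_pos":[-0.1,0,0],"twist":[0,0,0],"grip":66},{"delta_pos":[-0.1,0,0],"twist":[0,0,0],"grip":66},{"delta_pos":[-0.1,0,0],"twist":[0,0,0],"grip":66}]'
```

```text
time_s: 15.8
ee_pos: [495.9, 140.8, 7.9]
ee_rot: [-90.0, -0.4, -85.5]
force: [2.8, -16.9, 1.6]
gripper_width: 60.3
```

```bash
python3 -m pendant '[{"delta_pos":[0.2,0,0],"twist":[0,0,0],"grip":66},{"delta_pos":[0.6,0,0],"twist":[0,0,0],"grip":66},{"delta_pos":[2,0,0],"twist":[0,0,0],"grip":66},{"delta_pos":[4,-0.5,0],"twist":[0,0,0],"grip":66},{"delta_pos":[5,-2,0],"twist":[0,0,0],"grip":66}]';python3 -m pendant '[{"delta_pos":[1,-3,0],"twist":[0,0,0],"grip":66},{"delta_pos":[2,-7,0],"twist":[0,0,0],"grip":66},{"delta_pos":[3,-11,0],"twist":[0,0,0],"grip":66},{"delta_pos":[4,-15,0],"twist":[0,0,0],"grip":66},{"delta_pos":[5,-18,0],"twist":[0,0,0],"grip":66}]';python3 - <<'E'
from h import *
plan([507.7,146.6,8],4.9)
p,d=imaging.grab_frame('wrist');cv2.imwrite('pics/l_w.png',p[:,:,::-1]);W=cloud('wrist',d)
x,y,z=W[...,0],W[...,1],W[...,2]
m=(d>0)&(abs(z-34)<5)&(y>190)&(y<270)&(x>430)&(x<720)
k,l,s,_=cv2.connectedComponentsWithStats(m.astype(np.uint8));i=1+np.argmax(s[1:,4]);q=W[l==i];print(q.min(0),q.max(0))
E=[]
for a in range(465,690,10):
    b=q[abs(q[:,0]-a)<5]
    if len(b): E.append((a,b[:,1].min()))
E=np.array(E);print(np.polyfit(*E.T,1),E[:2],E[-1])
A=np.c_[q[:,:2],np.ones(len(q))];print('rack tilt',np.linalg.lstsq(A,q[:,2],rcond=None)[0])
m=(d>0)&(x>420)&(x<580)&(y>120)&(y<212)&(z>5)&(z<30)
q=W[cv2.morphologyEx(m.astype(np.uint8),cv2.MORPH_OPEN,np.ones((3,3)))>0];r=cv2.minAreaRect(q[:,:2].astype(np.float32));print(cv2.boxPoints(r).round(1).tolist())
for n in('scene','side'):
    p,d=imaging.grab_frame(n);cv2.imwrite(f'pics/l_{n}.png',cv2.resize(p[80:340,200:460,::-1],None,fx=2.3,fy=2.3))
E
```

```text
time_s: 16.3
ee_pos: [498.4, 93.4, 27.1]
ee_rot: [-90.2, -0.0, -85.7]
force: [-0.9, -0.2, 0.4]
gripper_width: 59.8
time_s: 16.8
ee_pos: [503.8, 44.4, 210.8]
ee_rot: [-89.8, 0.0, -85.7]
force: [0.8, -0.4, -0.4]
gripper_width: 60.1
t 16.8 at [503.8  44.4 210.8] jaw 4.3 F [ 0.8 -0.4 -0.4] w 60.1
delta [-10.16  20.29   1.09] twist [-0.2 -0.6 -0. ]
[461.52552329 215.71631994  29.00574847] [700.0843871  244.9427783   38.99892692]
[8.57528189e-02 1.75439135e+02] [[465.         215.71631994]
 [475.         216.10844366]] [685.         234.37136644]
rack tilt [-0.01505414  0.17999677  3.98186007]
[[449.0, 211.39999389648438], [452.29998779296875, 153.39999389648438], [547.7999877929688, 158.89999389648438], [544.5, 216.89999389648438]]
```

View pics/l_w.png

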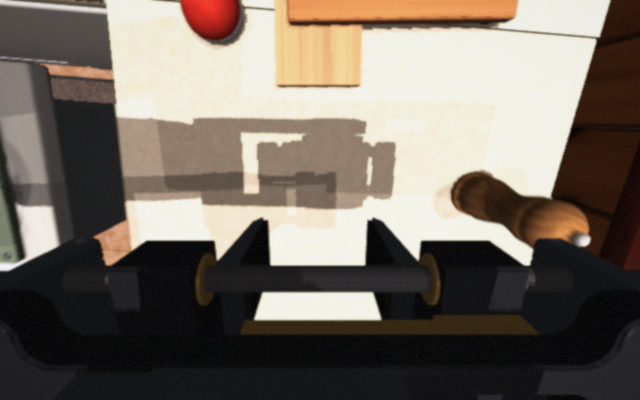

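View pics/l_side.png

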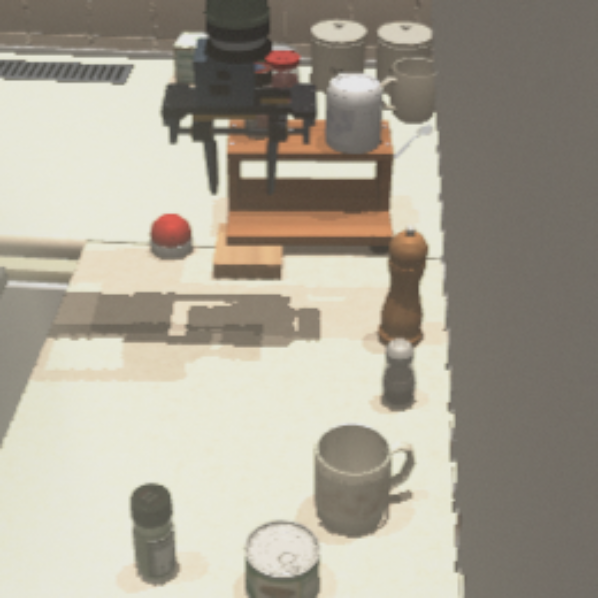

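View pics/l_scene.png

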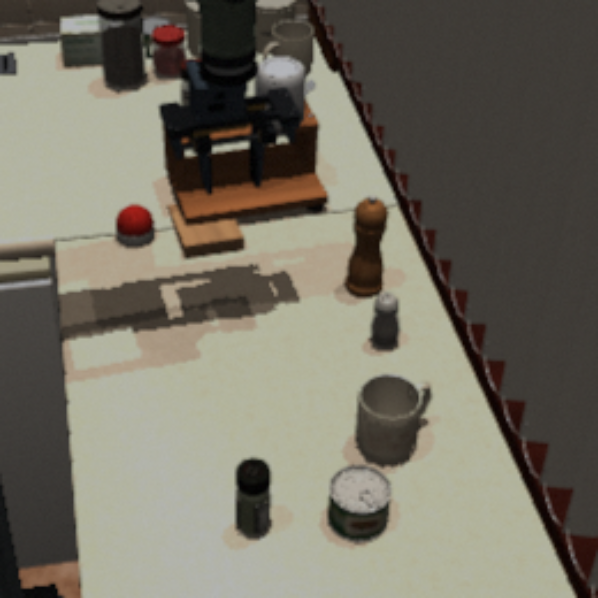

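The wedge lies square under the corner. The jar, mill, shaker and shelf ware are all upright, and the mug, tin and egg timer look untouched. I'll let the arm settle, then take a last reading.

```bash
python3 -m pendant '[{"delta_pos":[0,0,0],"twist":[0,0,0],"grip":66},{"delta_pos":[0,0,0],"twist":[0,0,0],"grip":66},{"delta_pos":[0,0,0],"twist":[0,0,0],"grip":66},{"delta_pos":[0,0,0],"twist":[0,0,0],"grip":66},{"delta_pos":[0,0,0],"twist":[0,0,0],"grip":66}]';python3 - <<'E'
from h import *
p,d=imaging.grab_frame('wrist');W=cloud('wrist',d);x,y,z=W[...,0],W[...,1],W[...,2]
m=(d>0)&(x>420)&(x<580)&(y>120)&(y<205)&(z>5)&(z<32)
q=W[cv2.morphologyEx(m.astype(np.uint8),cv2.MORPH_OPEN,np.ones((3,3)))>0]
r=cv2.minAreaRect(q[:,:2].astype(np.float32));print(cv2.boxPoints(r).round(1).tolist())
m=(d>0)&(abs(z-34)<5)&(y>205)&(y<270)&(x>430)&(x<720)
q=W[m];print('front',[q[abs(q[:,0]-a)<5][:,1].min().round(1) for a in(470,500,600,680)])
E
```

```text
time_s: 17.45
ee_pos: [503.1, 45.1, 207.4]
ee_rot: [-90.1, -0.0, -85.7]
force: [0.5, -0.1, -0.3]
gripper_width: 60.1
[[444.5, 204.1999969482422], [448.20001220703125, 154.10000610351562], [543.9000244140625, 161.10000610351562], [540.2000122070312, 211.3000030517578]]
front [np.float64(217.2), np.float64(219.9), np.float64(228.4), np.float64(235.5)]
```

```bash
python3 -c "
from workcell import job
print(job.job_done())"
```

```text
the job is handed in; nothing more can be done
None
```

The wedge is jammed under the bare corner, and I handed the job in at about 17.5 s; no verdict was reported. The spice jar was the one in the way, so I set it upright on the free worktop at about (460, -385). I then slid the wedge with two spread fingertips and pushed it under the corner.

- **Push:** the force rose from about 1 N to 17 N over the last 2–3 mm, almost stalling at the end, which I took as jammed. I then backed the fingers straight off and raised the arm clear.
- **Wedge position:** the tip is about 78 mm behind the front edge. The centre line is about 10–12 mm from the corner point and within about 1° of square.
- **Shelf and other things:** the front edge is within about 1–2 mm of where it was at the start. In the last pictures the jar, mill, shaker and shelf ware stand upright. The mug, tin and egg timer look unmoved, judged by eye and not re-measured.
- **Not confirmed:** the wedge's bearing force after release can't be measured directly; I inferred it from the jam force. The tip is only just past the 77 mm where bearing begins. One wrist-depth plane fit for shelf tilt was unusable because its points included the board's front face, so level rests on the unmoved front edge and the pictures.

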